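# Hang a washed dip basket on the latch hook of the rotary drip rack

### The job

Turn the rotary drip rack until its one empty hook faces you (the robot), then hang the washed dip basket standing on the grate on that hook: press the basket's cross bar gently down past the spring latch until it sits fully home in the bowl of the hook and the latch has sprung shut over it. Do not force the rack or the hook, keep the basket upright so that nothing spills, and leave the other things on the bench where they are.

Things in the scene. Friction and masses are not known exactly. Their poses are not given: they have to be found in the camera images.
- rack: fixed rotary drip rack: drip pan 330 mm across, 25 mm upright post. Origin on the grate at the post's axis; its -x side, towards the robot, is the front. A rotor with four level arms 90 deg apart, each ending in an upturned hook, turns about the post. Two rod wrenches and a second basket (as the loose one; out to 183 mm from the axis) hang on three hooks and swing a little; the fourth is empty
- rotor (a joint): turn of the rotor about the post, rad, counterclockwise from above; 0 or a full turn: the empty hook points to the front (world -x). Turns without end both ways; stiff bearing (0.55 N m of friction), stays where left, but coasts on a little (0.1 rad or more) when pushed fast. Starts at 1.6 to 4.6. Push any arm sideways with a fingertip from above, e.g. 90 mm from the axis (6 N)
- mid_arm (a point): on the rotor: nominal middle of the empty hook's arm, 90 mm from the axis, 228 mm above the grate. Every arm is a flat bar 8 mm wide and 22 mm high (217 to 239 mm above the grate; the empty hook's own arm up to 15 mm higher or lower), running from the hub (26 mm radius, top 257 mm above the grate) to 126 mm from the axis
- seat (a point): on the rotor at the empty hook, 140 mm from the axis, 218 mm above the grate: where the middle of the basket's cross bar nominally rests, 3 mm above the hook's bowl. Its -x points outwards along the arm, z up. This arm is clamped in a slot of the hub, so the real arm, hook and latch sit up to 15 mm higher or lower, differently each time: not measured, to be felt
- hook_tip (a point): on the rotor: nominal top of the empty hook's upturned outer tip, 14 mm outwards of the seat and 17.5 mm above the bowl (shifts with the real hook). The hook is a J of 8 mm round bar in the vertical plane of the arm: shank on the hub side, bowl flat over 18 mm, its underside 8 mm below its surface, 20 mm gap between shank and tip, centred on the seat
- latch (a joint): spring tongue, 8 mm wide, closing the empty hook's mouth: hinged on the shank 25 mm above the bowl (ear top 30), sloping down outwards to just inside the tip, 13 mm above the bowl. 0 shut, up to 0.85 rad pushed down and inwards. Pressing the bar through takes 7 to 14 N in all, more than the basket's weight; once past it the force drops, then rises sharply at the bowl
- bail_bar (a point): on the basket: middle of its cross bar, 150 mm above its underside; 6 mm round bar along the basket's y. On the hook it lies across the arm. Bring it down 1 to 6 mm outwards of the seat; the latch snaps shut over it only within the last few mm before it stands in the bowl
- basket: round wire dip basket, 86 mm across, 55 mm deep, small washed parts fixed inside, 0.33 to 0.53 kg, standing on the grate. Origin: centre of its underside, z up. Its tall narrow bail of 6 mm bar lies in the y-z plane: two upright legs, 42 mm over the outsides, 30 mm between, 92 to 143 mm high, joined by the cross bar. Take the legs from above, closing along y; half a turn is the same
- piston: bystander: dull grey piston, 63 mm across, 43 mm high, standing; origin at the centre of its underside
- end_plug: bystander: bronze end plug with hexagon, 56 mm across, 39 mm high; origin at the centre of its underside
- pivot_shaft: bystander: chromed pivot shaft, standing, 36 mm across at the top, 74 mm high; origin at the centre of its underside
- gland_ring: bystander: aluminium gland ring, 72 mm across, 22 mm high; origin at the centre of its underside
- degreaser: bystander: white bottle, 72 mm across, 190 mm high; origin at the centre of its underside
- grease_tin: bystander: grey tin, 84 mm across, 70 mm high; origin at the centre of its underside

How it is judged:
By the outcome, as a careful person would: the job done as asked, in the order asked, and still so for the second after the job is handed in, with the robot touching nothing.
It also fails if it takes over 61 s, if anything falls off the work surface, if the arm or the gripper's body presses on something with over 40 N, if the wrist force passes 120 N, or if a joint passes its speed limit or range.

### The arm

A 6-joint arm with a two-finger parallel gripper is mounted at the origin on the work surface. World frame = base frame: x ahead of the robot, y to its left, z up, the work surface at z = 0. Lengths are in m, angles in degrees, forces in N, time in s.
With the tool pointing down it reaches from about 0.375 to 0.9 m from the base axis. Payload 3.1 kg.
Tool frame: the origin (TCP) lies midway between the tips of the shut fingers; the grasp point (between the pads) lies 19 mm behind it; z points along the fingers, y is the direction in which the jaws open and shut (so a half turn about z gives the same grasp; the last joint's range is limited). The gripper opens to 87 mm and grips with 3 to 60 N. Pads are 19 mm wide; open, the fingers measure 117 mm over their backs; the gripper's body (75 mm by 190 mm) begins 51 mm behind the grasp point.
Start: joints at [-77.435, 30.224, 82.088, -0, 67.689, -10.227], TCP at [0.242, -0.576, 0.223] pointing down, gripper open.
Joint ranges: [-176.69, 176.69], [-43.24, 126.21], [12.49, 139.97], [-82, 262], [0, 151.66], [-163.58, 163.58]. Speed limits (degrees/s): [159.86, 159.86, 180, 180, 180, 180].

### API

Orientations are given as a 3x3 rotation matrix whose columns are the frame's x, y, z axes.
In Python, from rig import bot gives the robot as it stands.
- The arm moves only by the tool carry_out, never from a script. Its arguments are lists of equal length, an entry for each row: "grip": the gripper's target within -1 to 1 (fully open at 1, half-way at 0, shut at -1); "slide": the shift along the tool's x, y, z in mm, a list of three; "twist": the turn, a rotation vector about the tool's x, y, z in rad, a list of three. In form: {"grip": [grip, ...], "slide": [[dx, dy, dz], ...], "twist": [[wx, wy, wz], ...]}. A call has 1 to 12 rows; each row shifts and turns the pose as measured when the row begins, along the tool's axes as they then stand; what a row does not reach is not made up. A row lasts 1/10 s, in which the tool goes at most 50 mm and 8.59 degrees, less where a joint would pass 70% of its speed; a pose out of reach is approached as far as the arm can. A call is refused whole if a number of a shift passes 50 or a number of a turn 0.15, either way. A call with a gripper value outside its range is refused whole. The fingers move at their own pace and stop on an object; the grip force is fixed at half the most. Time passes only in rows, so rows that do not move let the fingers close. It gives the time, the measured TCP pose, the force and the opening at its end, in the units of the state.
- bot.read_state(): the state, without advancing time (a new reading comes with each control period).
- bot.capture(name): name is "side" or "top"; returns a dict with "color" (384x512x3 uint8, red, green, blue), "depth" (384x512 float32, m along the optical axis (not along the pixel's ray), 0 where there is no reading), "fx", "fy", "cx", "cy" (pixels), "position" and "rotation" of the camera in the world. Camera axes: x right, y up, looking along -z (the intrinsics and any distortion apply to the point x, -y, -z); pixel columns grow to the right and rows downward; lengths in m; the calibration is good to about 2 mm. A picture is of the moment at which its call begins.
- bot.hand_in(): hands the job in, once; it reports no verdict.
The state is a dict: "time_s": time; "joint_positions": joint angles; "qvel": joint speeds; "tau": joint torques, N m; "position": TCP position; "tcp_rot": TCP orientation; "force": force on the tool from outside, world axes, zero at the start; "moment": the same for the moment, N m; "opening": opening from 0.0 (shut) to 1.0 (fully open).
Only numpy, scipy, OpenCV 4.12 (cv2) and the standard library are available. Lean on these libraries where they do the work, as an engineer would, in place of code of your own. Each camera call takes 0.05 s, during which the arm holds its last target.

## Working session

There is one attempt and no reset: what is moved stays moved. The work goes in short steps, Python scripts to look and compute and a tool call to move; the robot and the scene stay as the last step left them, time stands still between calls to the robot, and variables do not carry over. Pictures are saved under pics/ and viewed, and the job is handed in when it is done.

Besides the shell and the picture viewer there is one more tool, called after "Call:" as a command line: name --argument value ..., lists and objects as JSON in quotes. carry_out: Moves the arm, as the interface text tells. Its arguments: {"type":"object","properties":{"grip":{"type":"array"},"slide":{"type":"array"},"twist":{"type":"array"}},"required":["grip","slide","twist"]}

```bash
mkdir -p pics; ls; cat > h.py <<'E'
import numpy as np, cv2
from rig import bot
def snap(n,name,scale=1.5):
    c=bot.capture(n); np.savez('pics/'+name+'.npz',**c)
    cv2.imwrite('pics/'+name+'.png',cv2.resize(c['color'][:,:,::-1],None,fx=scale,fy=scale)); return c
def load(name): return dict(np.load('pics/'+name+'.npz'))
def cloud(c):
    d=c['depth']; v,u=np.mgrid[:d.shape[0],:d.shape[1]]
    p=np.stack([(u-c['cx'])/c['fx']*d,-(v-c['cy'])/c['fy']*d,-d],-1)
    return p@c['rotation'].T+c['position']
def proj(c,P):
    q=(np.atleast_2d(P)-c['position'])@c['rotation']
    return np.stack([c['cx']+c['fx']*q[:,0]/-q[:,2],c['cy']-c['fy']*q[:,1]/-q[:,2]],-1)
E
python3 - <<'E'
from h import *
print(bot.read_state())
for n in('side','top'):
    c=snap(n,n+'0'); print(n,{k:(v.tolist() if hasattr(v,'tolist') else v) for k,v in c.items() if k not in('color','depth')})
E
```

```text
pics
{'time_s': 0.0, 'joint_positions': array([-7.74355814e+01,  3.02765594e+01,  8.21567537e+01, -1.93514250e-03,
        6.76883336e+01, -1.02292880e+01]), 'qvel': array([ 0.01695518,  0.03774149,  0.01753853, -0.02254837,  0.08183785,
        0.06137123]), 'tau': array([-5.48015978e-04, -4.40045285e+01, -1.76593584e+01,  6.32988755e-02,
        5.82568883e-02, -1.59308465e-04]), 'position': array([ 0.24197039, -0.57546605,  0.22159539]), 'tcp_rot': array([[ 9.21900816e-01,  3.87425661e-01, -4.92358008e-04],
       [ 3.87425819e-01, -9.21898567e-01,  2.06549121e-03],
       [ 3.46320154e-04, -2.09493023e-03, -9.99997746e-01]]), 'force': array([-0.17194028,  0.05246768,  0.107003  ]), 'moment': array([ 0.01257298,  0.00599226, -0.01766382]), 'opening': 0.9960022135713963}
side {'fx': 386.9704123812667, 'fy': 386.9704123812667, 'cx': 252.62379824539863, 'cy': 188.0106411164314, 'position': [0.24923539599398734, 1.0880152579064628, 1.0511142997120284], 'rotation': [[-0.9608783347379009, 0.1861206799647092, -0.20511440300669426], [-0.27593263302734944, -0.5792171127070787, 0.7670519658914052], [0.023958461175801714, 0.7936413729366368, 0.6079139439931757]]}
top {'fx': 493.29734756280635, 'fy': 493.29734756280635, 'cx': 263.30802351588227, 'cy': 190.4040708053834, 'position': [0.22413978204673748, -0.01605247405034364, 1.71278600430703], 'rotation': [[-0.023090369971073544, 0.9814059466485128, -0.19054973811982978], [-0.9997219926991489, -0.02357660292316244, -0.0002847950957872752], [-0.004772015113345771, 0.1904901878773295, 0.9816775011144024]]}
```

View pics/side0.png

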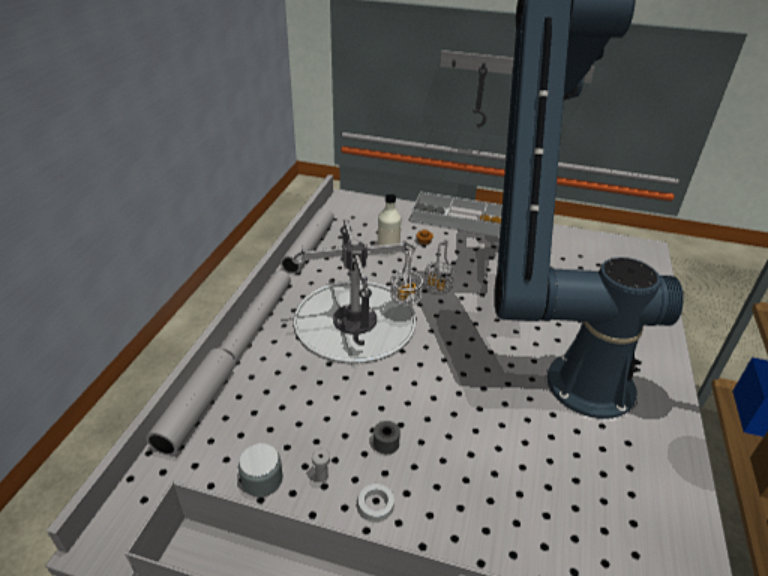

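View pics/top0.png

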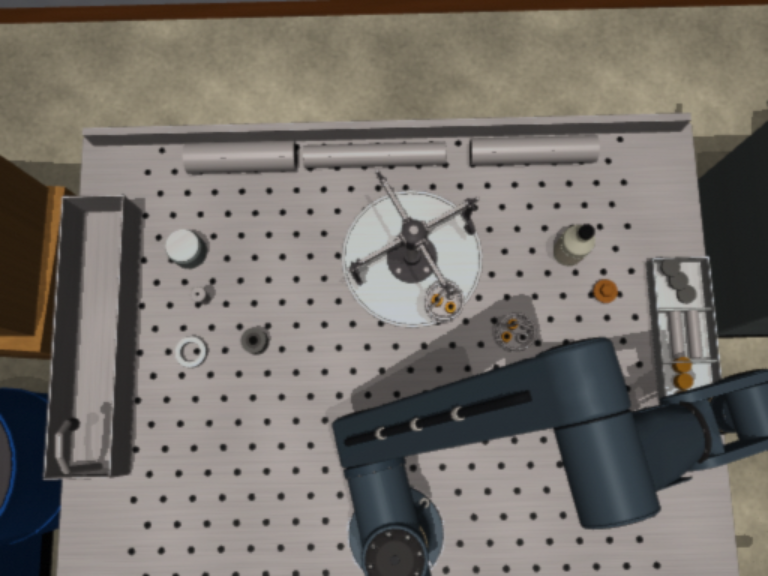

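Side view: the rack is near (350,300), with the loose basket to its right near (438,275). Top view: the rotor hub is near (413,232), the loose basket near (515,332), and the empty arm points up-left to (380,175). Next I'll zoom in.

```bash
python3 - <<'E'
from h import *
t=load('top0');s=load('side0')
a=cv2.resize(t['color'][100:250,210:370,::-1],None,fx=4.8,fy=3.9,interpolation=cv2.INTER_CUBIC); a=cv2.resize(t['color'][105:245,215:365,::-1],None,fx=4.2,fy=4.2,interpolation=cv2.INTER_CUBIC)
cv2.imwrite('pics/tz.png',a)
cv2.imwrite('pics/sz.png',cv2.resize(s['color'][130:245,180:320,::-1],None,fx=5,fy=5,interpolation=cv2.INTER_CUBIC))
P=cloud(t);
for n,c in(('top',t),('side',s)):
    P=cloud(c).reshape(-1,3); P=P[c['depth'].reshape(-1)>0]
    m=(P[:,2]>.205)&(P[:,2]<.30)&(abs(P[:,1]+.03)<.25)&(P[:,0]>.35)&(P[:,0]<.85)
    print(n,m.sum()); Q=P[m]
    np.set_printoptions(precision=3,suppress=True,threshold=10000)
    print(Q[::max(1,len(Q)//60)])
E
```

```text
top 971
[[ 0.759  0.017  0.237]
 [ 0.745  0.008  0.239]
 [ 0.733  0.002  0.245]
 [ 0.722 -0.004  0.24 ]
 [ 0.708 -0.01   0.241]
 [ 0.696 -0.013  0.237]
 [ 0.688 -0.171  0.241]
 [ 0.687 -0.181  0.231]
 [ 0.69  -0.19   0.213]
 [ 0.678 -0.025  0.242]
 [ 0.675 -0.028  0.24 ]
 [ 0.67  -0.028  0.248]
 [ 0.669 -0.034  0.241]
 [ 0.665 -0.13   0.236]
 [ 0.66  -0.136  0.24 ]
 [ 0.655 -0.033  0.244]
 [ 0.65  -0.04   0.248]
 [ 0.647 -0.046  0.247]
 [ 0.643 -0.042  0.252]
 [ 0.645 -0.108  0.239]
 [ 0.641 -0.073  0.244]
 [ 0.638 -0.048  0.247]
 [ 0.642 -0.099  0.227]
 [ 0.635 -0.076  0.244]
 [ 0.628 -0.057  0.257]
 [ 0.626 -0.045  0.255]
 [ 0.625 -0.036  0.248]
 [ 0.624 -0.085  0.247]
 [ 0.619 -0.072  0.254]
 [ 0.616 -0.06   0.254]
 [ 0.615 -0.051  0.248]
 [ 0.612 -0.039  0.251]
 [ 0.612 -0.026  0.24 ]
 [ 0.609 -0.075  0.245]
 [ 0.605 -0.066  0.25 ]
 [ 0.602 -0.051  0.248]
 [ 0.6   -0.032  0.248]
 [ 0.599 -0.008  0.242]
 [ 0.597 -0.057  0.243]
 [ 0.602 -0.032  0.216]
 [ 0.593  0.005  0.241]
 [ 0.59  -0.063  0.245]
 [ 0.593 -0.06   0.221]
 [ 0.588 -0.063  0.23 ]
 [ 0.582 -0.078  0.238]
 [ 0.579  0.
[... 1218 characters left out ...]
39]
 [ 0.667 -0.024  0.231]
 [ 0.619 -0.023  0.241]
 [ 0.586 -0.065  0.221]
 [ 0.503 -0.111  0.209]
 [ 0.72   0.001  0.231]
 [ 0.681 -0.019  0.226]
 [ 0.636 -0.026  0.231]
 [ 0.596 -0.047  0.226]
 [ 0.732  0.012  0.231]
 [ 0.692 -0.007  0.227]
 [ 0.652 -0.026  0.223]
 [ 0.604 -0.022  0.236]
 [ 0.731  0.006  0.223]
 [ 0.691 -0.014  0.219]
 [ 0.602 -0.016  0.236]
 [ 0.731  0.014  0.224]
 [ 0.613 -0.017  0.229]
 [ 0.752  0.013  0.214]
 [ 0.61  -0.019  0.224]
 [ 0.737  0.02   0.218]
 [ 0.593  0.     0.236]
 [ 0.586  0.009  0.239]
 [ 0.582  0.021  0.235]
 [ 0.568  0.043  0.24 ]
 [ 0.556  0.059  0.241]
 [ 0.553  0.068  0.236]
 [ 0.561  0.066  0.215]
 [ 0.55   0.088  0.225]
 [ 0.541  0.069  0.208]]
```

View pics/tz.png

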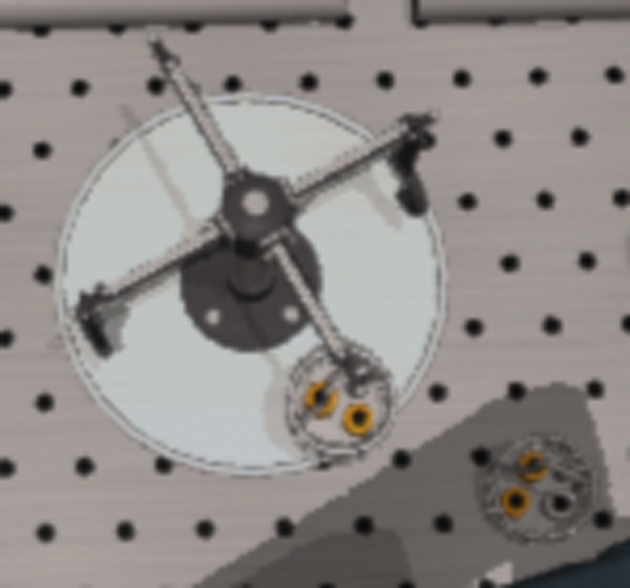

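View pics/sz.png

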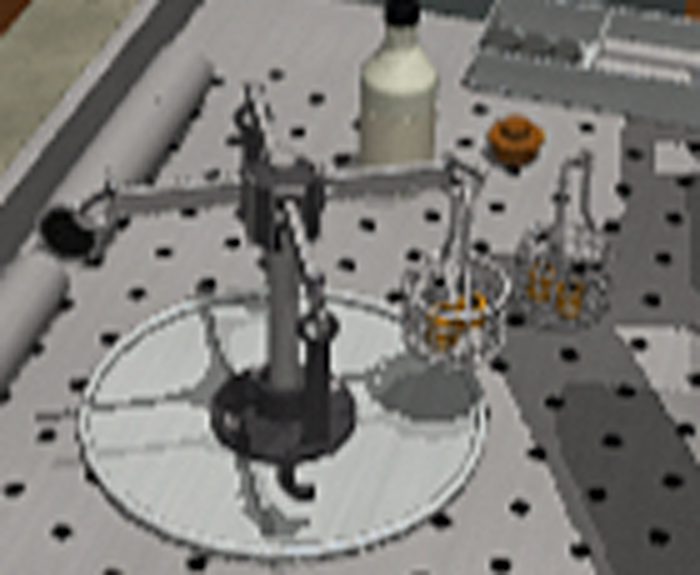

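```bash
cat > fit.py <<'E'
from h import *
from scipy.optimize import least_squares
def rotor(names,z0=.226,z1=.26,th0=np.radians(28)):
    Q=[]
    for n in names:
        c=load(n);P=cloud(c).reshape(-1,3);P=P[c['depth'].reshape(-1)>0]
        Q.append(P[(P[:,2]>z0)&(P[:,2]<z1)])
    Q=np.vstack(Q)
    p=np.array([.625,-.05,th0])
    def res(p,Q):
        d=Q[:,:2]-p[:2]; a=np.arctan2(d[:,1],d[:,0])-p[2]
        k=np.round(a/(np.pi/2))*np.pi/2; r=np.hypot(*d.T); return r*np.sin(a-k)
    for i in range(4):
        r=np.hypot(*(Q[:,:2]-p[:2]).T); S=Q[(r>.035)&(r<.125)]
        S=S[abs(res(p,S))<.012]
        p=least_squares(res,p,args=(S,),loss='soft_l1',f_scale=.003).x
    return p,S,Q
if __name__=='__main__':
    np.set_printoptions(precision=4,suppress=True)
    for ns in(['top0'],['side0'],['top0','side0']):
        p,S,Q=rotor(ns); print(ns,p[:2],np.degrees(p[2]),len(S))
    d=S[:,:2]-p[:2]
    for k in range(4):
        u=np.array([np.cos(p[2]+k*np.pi/2),np.sin(p[2]+k*np.pi/2)]); m=(d@u)>.03
        print(k,m.sum(),np.percentile(S[m][:,2],[50,80,95]))
    # basket
    for n in('top0','side0'):
        c=load(n);P=cloud(c).reshape(-1,3);P=P[c['depth'].reshape(-1)>0]
        B=P[(P[:,2]>.02)&(P[:,2]<.2)&(P[:,0]>.38)&(P[:,0]<.53)&(P[:,1]>-.32)&(P[:,1]<-.165)]
        H=B[B[:,2]>.08]; R=B[(B[:,2]<.075)&(B[:,2]>.04)]
        print(n,len(B),B.max(0),B.min(0)); print('high',len(H)); print(H[np.argsort(-H[:,2])][:40])
        print('rim',len(R),R.min(0),R.max(0),R.mean(0))
    c=load('top0');P=cloud(c); print('grate',np.median(P[240:300,150:200,2]),'pan',P[190,285],P[150,240])
E
python3 fit.py
```

```text
['top0'] [ 0.6206 -0.0553] 28.164939999725192 392
['side0'] [ 0.6206 -0.0486] 28.06030555163815 261
['top0', 'side0'] [ 0.62   -0.0521] 28.200274256571983 659
0 204 [0.2392 0.244  0.2479]
1 148 [0.2369 0.2396 0.2432]
2 177 [0.2363 0.24   0.2432]
3 130 [0.237  0.2401 0.2438]
top0 295 [ 0.5182 -0.1809  0.1589] [ 0.3936 -0.3195  0.0201]
high 44
[[ 0.4299 -0.2948  0.1589]
 [ 0.4401 -0.2765  0.1576]
 [ 0.4367 -0.2859  0.1571]
 [ 0.4373 -0.2768  0.1545]
 [ 0.4372 -0.2832  0.1544]
 [ 0.437  -0.2896  0.1544]
 [ 0.4373 -0.2801  0.1541]
 [ 0.4338 -0.2959  0.1534]
 [ 0.4342 -0.2833  0.1529]
 [ 0.4307 -0.2991  0.1524]
 [ 0.4443 -0.2713  0.1516]
 [ 0.441  -0.2743  0.1516]
 [ 0.4342 -0.2931  0.1513]
 [ 0.4343 -0.2868  0.1513]
 [ 0.4409 -0.2808  0.1509]
 [ 0.4278 -0.2994  0.1499]
 [ 0.4346 -0.2904  0.1485]
 [ 0.4313 -0.2935  0.1484]
 [ 0.4279 -0.3029  0.1481]
 [ 0.4447 -0.2751  0.148 ]
 [ 0.4451 -0.2689  0.1465]
 [ 0.4423 -0.2726  0.1429]
 [ 0.4425 -0.2695  0.1421]
 [ 0.426  -0.3011  0.1391]
 [ 0.4262 -0.3049  0.1363]
 [ 0.4441 -0.2681  0.1307]
 [ 0.4273 -0.2997  0.1295]
 [ 0.4411 -0.2682  0.1289]

[... 1028 characters left out ...]
42 -0.295   0.1147]
 [ 0.4445 -0.2655  0.1142]
 [ 0.4285 -0.2952  0.1136]
 [ 0.4395 -0.2634  0.1115]
 [ 0.4438 -0.2636  0.1104]
 [ 0.4239 -0.2962  0.1088]
 [ 0.4428 -0.2596  0.1081]
 [ 0.4289 -0.3019  0.104 ]
 [ 0.4275 -0.2947  0.1037]
 [ 0.4234 -0.2961  0.1037]
 [ 0.4396 -0.2674  0.1035]
 [ 0.4429 -0.2635  0.1002]
 [ 0.4394 -0.2694  0.097 ]
 [ 0.4274 -0.2973  0.0968]
 [ 0.4421 -0.2614  0.0966]
 [ 0.4267 -0.2958  0.0927]
 [ 0.4423 -0.2654  0.0886]
 [ 0.4222 -0.2989  0.0863]
 [ 0.4414 -0.2624  0.0855]
 [ 0.4456 -0.2619  0.0849]]
rim 66 [ 0.3915 -0.3184  0.0417] [ 0.4751 -0.2355  0.0729] [ 0.434  -0.2714  0.0523]
grate -0.0006580027236636754 pan [ 0.5567 -0.0924 -0.0027] [0.7042 0.0644 0.0083]
```

Call:
carry_out --grip '[-1,-1,-1,-1,-1,-1,-1,-1,-1,-1,-1,-1]' --slide '[[0,0,-27],[0,0,-27],[0,0,-27],[24,-38,0],[24,-38,0],[24,-38,0],[24,-38,0],[24,-38,0],[24,-38,0],[24,-38,0],[24,-38,0],[24,-38,0]]' --twist '[[0,0,0.13],[0,0,0.13],[0,0,0.137],[0,0,0],[0,0,0],[0,0,0],[0,0,0],[0,0,0],[0,0,0],[0,0,0],[0,0,0],[0,0,0]]'

```text
time_s: 1.3
position: [0.4673, -0.2293, 0.3016]
tcp_rot: [[1.0, -0.029, -0.004], [-0.029, -1.0, 0.01], [-0.004, -0.01, -1.0]]
force: [1.1, -1.0, 0.5]
opening: 0.033
```

Call:
carry_out --grip '[-1,-1,-1,-1,-1,-1,-1,-1,-1,-1]' --slide '[[22,-38,0],[22,-38,0],[22,-38,0],[22,-38,0],[22,-38,0],[22,-38,0],[22,-38,0],[0,0,0],[0,0,0],[0,0,0]]' --twist '[[0,0,-0.03],[0,0,0],[0,0,0],[0,0,0],[0,0,0],[0,0,0],[0,0,0],[0,0,0],[0,0,0],[0,0,0]]'

```text
time_s: 2.3
position: [0.6257, 0.0551, 0.2986]
tcp_rot: [[1.0, 0.011, -0.012], [0.011, -1.0, 0.013], [-0.012, -0.013, -1.0]]
force: [-0.2, 0.4, 0.1]
opening: 0.005
```

Call:
carry_out --grip '[-1,-1,-1,-1,-1]' --slide '[[-9,17,0],[0,0,26],[0,0,26],[0,0,26],[0,0,0]]' --twist '[[0,0,0],[0,0,0],[0,0,0],[0,0,0],[0,0,0]]'

```text
time_s: 2.8
position: [0.6118, 0.0273, 0.2203]
tcp_rot: [[1.0, 0.001, -0.011], [0.001, -1.0, 0.009], [-0.011, -0.009, -1.0]]
force: [-0.3, -0.1, -1.3]
opening: 0.001
```

```bash
python3 - <<'E'
from h import *
snap('top','top1');snap('side','side1')
a=load('top1')['color'][105:245,215:365,::-1];b=load('side1')['color'][130:245,180:320,::-1]
cv2.imwrite('pics/z1.png',np.hstack([cv2.resize(a,(400,373)),cv2.resize(b,(400,373))]))
E
cat > path.py <<'E'
import sys,numpy as np
# finger positions for arm-1 (start 118.2) angle steps
cx,cy=.620,-.052
for th in np.arange(118,272,8):
    t=np.radians(th);u=np.array([np.cos(t),np.sin(t)]);n=np.array([-u[1],u[0]])
    off=4+9.5*abs(n[0])+15*abs(n[1])
    q=np.array([cx,cy])*1000+90*u-n*off
    print(th,q.round(0),'d',(q-prev).round(1) if th>118 else '')
    prev=q
E
python3 path.py
```

```text
118 [595.  37.] d 
126 [584.  33.] d [-11.2  -3.7]
134 [573.  28.] d [-10.9  -5.4]
142 [562.  20.] d [-10.3  -7. ]
150 [553.  12.] d [-9.5 -8.7]
158 [545.   2.] d [ -8.3 -10.2]
166 [538. -10.] d [ -6.9 -11.6]
174 [533. -23.] d [ -5.1 -12.8]
182 [529. -36.] d [ -3.2 -13. ]
190 [528. -48.] d [ -1.6 -11.7]
198 [528. -60.] d [  0.  -12.1]
206 [530. -72.] d [  1.8 -12.4]
214 [533. -84.] d [  3.6 -12.3]
222 [539. -96.] d [  5.5 -11.9]
230 [ 546. -107.] d [  7.4 -11.3]
238 [ 555. -118.] d [  9.2 -10.2]
246 [ 566. -127.] d [10.9 -8.9]
254 [ 579. -134.] d [12.4 -7.2]
262 [ 592. -139.] d [13.5 -5.2]
270 [ 606. -142.] d [14.4 -3. ]
```

View pics/z1.png

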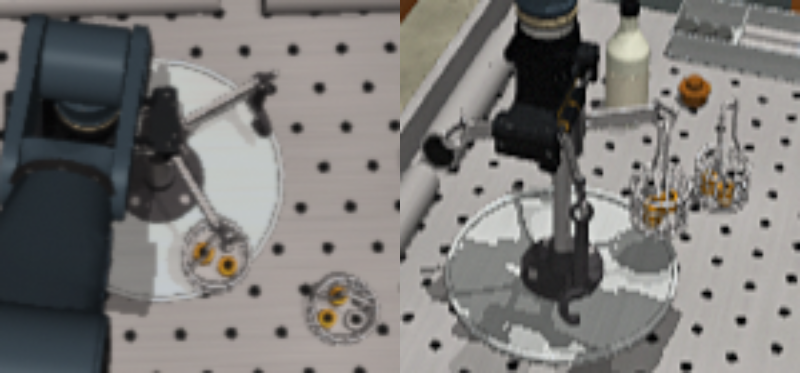

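Call:
carry_out --grip '[-1,-1,-1,-1,-1,-1,-1,-1,-1,-1,-1,-1]' --slide '[[-6,-6,0],[-7,-4,0],[-7,2,0],[-7,3,0],[-7,4,0],[-7,4,0],[-7,5,0],[-7,6,0],[-6,6,0],[-6,7,0],[-6,7,0],[-5,8,0]]' --twist '[[0,0,0],[0,0,0],[0,0,0],[0,0,0],[0,0,0],[0,0,0],[0,0,0],[0,0,0],[0,0,0],[0,0,0],[0,0,0],[0,0,0]]'

```text
time_s: 4.1
position: [0.5586, 0.0005, 0.2332]
tcp_rot: [[0.997, -0.002, 0.076], [-0.005, -0.999, 0.037], [0.076, -0.037, -0.996]]
force: [4.9, 6.5, -3.0]
opening: 0.002
```

Call:
carry_out --grip '[-1,-1,-1,-1,-1]' --slide '[[-2,0,5],[-2,0,5],[-2,0,4],[-3,3,2],[-4,6,1]]' --twist '[[-0.012,-0.025,0],[-0.012,-0.025,0],[-0.012,-0.025,0],[-0.006,-0.01,0],[-0.006,-0.01,0]]'

```text
time_s: 4.6
position: [0.55, -0.004, 0.219]
tcp_rot: [[1.0, -0.004, -0.012], [-0.004, -1.0, -0.009], [-0.012, 0.009, -1.0]]
force: [1.9, 6.6, 4.0]
opening: 0.004
```

Call:
carry_out --grip '[-1,-1,-1,-1,-1,-1,-1,-1,-1,-1]' --slide '[[-5,6,1],[-4,7,1],[-4,7,1],[-3,7,1],[-2,7,1],[-2,7,1],[-1,7,1],[-1,7,1],[0,7,1],[0,7,1]]' --twist '[[-0.005,-0.003,0],[-0.005,-0.003,0],[-0.005,-0.003,0],[-0.005,-0.002,0],[-0.005,-0.002,0],[-0.006,-0.001,0],[-0.006,-0.001,0],[-0.006,0,0],[-0.006,0,0],[-0.006,0,0]]'

```text
time_s: 5.6
position: [0.5414, -0.0511, 0.2182]
tcp_rot: [[1.0, -0.005, 0.0], [-0.005, -1.0, -0.03], [0.0, 0.03, -1.0]]
force: [0.8, 8.6, 6.6]
opening: 0.006
```

Call:
carry_out --grip '[-1,-1,-1,-1,-1,-1,-1,-1,-1,-1]' --slide '[[-1,9,0],[-1,9,0],[0,9,0],[1,9,0],[2,9,0],[3,9,0],[4,8,0],[4,8,0],[5,7,0],[6,7,0]]' --twist '[[-0.003,0,0],[-0.003,0,0],[-0.003,0,0],[-0.003,0,0],[-0.003,0,0],[-0.003,0.001,0],[-0.003,0.001,0],[-0.003,0.002,0],[-0.003,0.002,0],[-0.003,0.002,0]]'

```text
time_s: 6.6
position: [0.5554, -0.098, 0.2161]
tcp_rot: [[1.0, -0.001, -0.022], [-0.001, -1.0, 0.006], [-0.022, -0.006, -1.0]]
force: [-5.0, 6.7, 6.9]
opening: 0.004
```

Call:
carry_out --grip '[-1,-1,-1,-1,-1,-1]' --slide '[[4,8,-1],[5,8,-1],[6,7,0],[6,6,0],[7,5,0],[2,1,0]]' --twist '[[-0.003,0.002,0],[-0.003,0.002,0],[-0.003,0.003,0],[-0.003,0.003,0],[-0.003,0.003,0],[0,0,0]]'

```text
time_s: 7.2
position: [0.5686, -0.1155, 0.2128]
tcp_rot: [[0.998, 0.005, -0.059], [0.006, -1.0, 0.021], [-0.059, -0.022, -0.998]]
force: [-1.5, 0.4, 0.9]
opening: 0.007
```

```bash
cat > ang.py <<'E'
import sys
from fit import *
k=sys.argv[1]; g=float(sys.argv[2])
snap('top','top'+k);snap('side','side'+k)
def f(n,g):
    c=load(n);P=cloud(c).reshape(-1,3);P=P[c['depth'].reshape(-1)>0];Q=P[(P[:,2]>.226)&(P[:,2]<.25)]
    d=Q[:,:2]-[.6205,-.0553 if 'top' in n else -.0486];r=np.hypot(*d.T);d=d[(r>.04)&(r<.125)]
    t=np.radians(g)
    for w in(.02,.012,.008,.008):
        a=np.arctan2(d[:,1],d[:,0])-t;e=a-np.round(a/(np.pi/2))*np.pi/2;rr=np.hypot(*d.T)
        m=abs(rr*np.sin(e))<w;t+=np.average(e[m],weights=rr[m]**2)
    kk=np.round(a/(np.pi/2))[m].astype(int)%4
    return np.degrees(t),m.sum(),[(j,(kk==j).sum(),round(np.degrees(np.average(e[m][kk==j])),1)) for j in range(4) if (kk==j).any()]
for n in('top','side'): print(n,f(n+k,g))
a=load('top'+k)['color'][105:245,215:365,::-1];b=load('side'+k)['color'][130:245,180:320,::-1]
cv2.imwrite('pics/z%s.png'%k,np.hstack([cv2.resize(a,(400,373)),cv2.resize(b,(400,373))]))
E
python3 ang.py 2 155
```

```text
top (np.float64(152.36865957248807), np.int64(115), [(0, np.int64(22), np.float64(-0.0)), (3, np.int64(93), np.float64(-0.2))])
side (np.float64(152.79283137139416), np.int64(227), [(0, np.int64(86), np.float64(-0.1)), (1, np.int64(14), np.float64(-0.7)), (2, np.int64(58), np.float64(-0.3)), (3, np.int64(69), np.float64(0.5))])
```

View pics/z2.png

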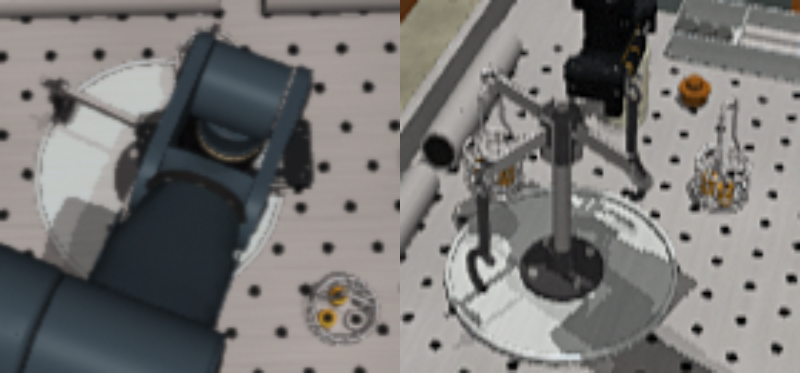

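Call:
carry_out --grip '[-1,-1,-1,-1,-1,-1,-1,-1,-1]' --slide '[[0,0,-3],[3,3,-2],[6,5,-1],[7,5,-1],[7,4,0],[7,3,0],[6,3,0],[5,2,0],[2,0,0]]' --twist '[[-0.01,0.025,0],[-0.007,0.022,0],[-0.004,0.012,0],[-0.001,0.005,0],[-0.001,0.005,0],[-0.001,0.005,0],[-0.001,0.005,0],[-0.001,0.005,0],[0,0.002,0]]'

```text
time_s: 8.2
position: [0.591, -0.1253, 0.2153]
tcp_rot: [[1.0, 0.008, -0.012], [0.008, -1.0, 0.023], [-0.012, -0.023, -1.0]]
force: [-4.3, -1.1, 2.0]
opening: 0.007
```

```bash
python3 ang.py 3 172
```

```text
top (np.float64(168.11455641206192), np.int64(170), [(1, np.int64(3), np.float64(2.1)), (2, np.int64(70), np.float64(0.1)), (3, np.int64(97), np.float64(-0.3))])
side (np.float64(168.4420686107874), np.int64(230), [(0, np.int64(92), np.float64(-0.0)), (1, np.int64(16), np.float64(-1.4)), (2, np.int64(67), np.float64(0.1)), (3, np.int64(55), np.float64(0.3))])
```

Call:
carry_out --grip '[-1,-1,-1,-1,-1,-1]' --slide '[[5,1,-1],[5,1,-1],[5,1,0],[5,0,0],[3,0,0],[1,0,0]]' --twist '[[0,0.004,0],[0,0.004,0],[0,0.004,0],[0,0.004,0],[0,0.003,0],[0,0,0]]'

```text
time_s: 8.9
position: [0.6022, -0.1276, 0.2152]
tcp_rot: [[1.0, 0.007, -0.02], [0.008, -1.0, 0.025], [-0.02, -0.025, -0.999]]
force: [-4.5, 1.0, 1.3]
opening: 0.006
```

```bash
python3 ang.py 4 178
```

```text
top (np.float64(175.98546860051488), np.int64(169), [(1, np.int64(8), np.float64(1.0)), (2, np.int64(63), np.float64(0.1)), (3, np.int64(98), np.float64(-0.3))])
side (np.float64(176.07597377060998), np.int64(234), [(0, np.int64(97), np.float64(-0.2)), (1, np.int64(13), np.float64(-2.3)), (2, np.int64(74), np.float64(-0.2)), (3, np.int64(50), np.float64(1.2))])
```

Call:
carry_out --grip '[-1,-1,-1,-1]' --slide '[[4,0,-1],[4,0,0],[3,0,0],[1,0,0]]' --twist '[[0,0.004,0],[0,0.004,0],[0,0.003,0],[0,0,0]]'

```text
time_s: 9.4
position: [0.6072, -0.128, 0.2151]
tcp_rot: [[1.0, 0.007, -0.024], [0.008, -1.0, 0.025], [-0.024, -0.025, -0.999]]
force: [-4.5, 1.6, 2.6]
opening: 0.002
```

```bash
python3 ang.py 5 179
```

```text
top (np.float64(179.176263333223), np.int64(171), [(1, np.int64(7), np.float64(0.4)), (2, np.int64(60), np.float64(0.1)), (3, np.int64(104), np.float64(-0.2))])
side (np.float64(179.76274917991378), np.int64(231), [(0, np.int64(102), np.float64(-0.1)), (1, np.int64(11), np.float64(-1.4)), (2, np.int64(71), np.float64(-0.0)), (3, np.int64(47), np.float64(0.8))])
```

Call:
carry_out --grip '[-1,-1,-1,-1,0,1,1,1,1,1]' --slide '[[-8,0,0],[-4,0,-10],[0,0,-38],[0,0,-38],[-33,31,0],[-33,31,0],[-33,31,0],[-33,31,0],[-20,20,0],[0,0,0]]' --twist '[[0,0,0],[0,0,0],[-0.012,0.012,0],[-0.012,0.012,0],[0,0,0],[0,0,0],[0,0,0],[0,0,0],[0,0,0],[0,0,0]]'

```text
time_s: 10.5
position: [0.4513, -0.2858, 0.3125]
tcp_rot: [[0.999, 0.01, 0.04], [0.011, -1.0, -0.023], [0.039, 0.024, -0.999]]
force: [0.7, 0.2, 0.0]
opening: 0.47
```

Call:
carry_out --grip '[1,1,1,1,1,1]' --slide '[[0,0,0],[0,0,0],[0,0,0],[0,0,0],[0,0,0],[0,0,0]]' --twist '[[0,0,0.12],[0,0,0.12],[0,0,0.12],[0,0,0.1],[0,0,0],[0,0,0]]'

```text
time_s: 11.1
position: [0.4568, -0.2875, 0.3181]
tcp_rot: [[0.891, -0.45, 0.057], [-0.449, -0.893, -0.034], [0.066, 0.005, -0.998]]
force: [0.2, 0.4, 0.2]
opening: 0.97
```

```bash
python3 ang.py 6 179; python3 - <<'E'
from rig import bot
import numpy as np
s=bot.read_state();print(s['position'],s['tcp_rot'],s['force'],s['opening'])
E
```

```text
top (np.float64(179.54674530398066), np.int64(359), [(0, np.int64(78), np.float64(0.4)), (1, np.int64(104), np.float64(0.7)), (2, np.int64(70), np.float64(-0.2)), (3, np.int64(107), np.float64(-0.6))])
side (np.float64(179.47701630849124), np.int64(260), [(0, np.int64(103), np.float64(0.1)), (1, np.int64(38), np.float64(-1.0)), (2, np.int64(74), np.float64(-0.0)), (3, np.int64(45), np.float64(0.8))])
[ 0.45649017 -0.28749644  0.31790495] [[ 0.89086494 -0.45081216  0.05592901]
 [-0.44960534 -0.89260754 -0.03326893]
 [ 0.0649207   0.00449214 -0.99788032]] [0.21338899 0.36689446 0.61312507] 0.9869973478022811
```

View pics/z6.png

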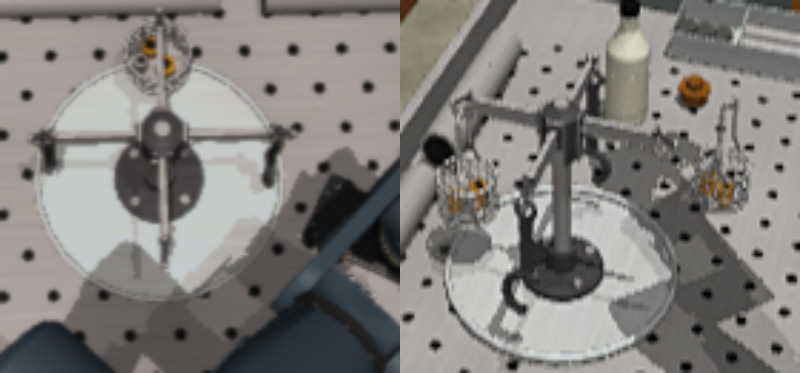

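```bash
cat > goto.py <<'E'
import sys
from h import *
from scipy.spatial.transform import Rotation as R
# args x y z yaw_of_tool_y(deg)
x,y,z,yaw=map(float,sys.argv[1:5])
s=bot.read_state();p=s['position'];Rc=s['tcp_rot']
a=np.radians(yaw);Y=np.array([np.cos(a),np.sin(a),0]);Z=np.array([0,0,-1.]);X=np.cross(Y,Z)
Rt=np.stack([X,Y,Z],1)
np.set_printoptions(precision=4,suppress=True)
print('t',s['time_s'],'p',p,'F',s['force'],'M',s['moment'],'open',s['opening'])
print('slide cur',(Rc.T@(np.array([x,y,z])-p)*1000).round(1),'slide in target frame',(Rt.T@(np.array([x,y,z])-p)*1000).round(1),'twist',R.from_matrix(Rc.T@Rt).as_rotvec())
E
python3 goto.py .434 -.283 .20 -116.5
python3 - <<'E'
from fit import *
for n in('side6','top6'):
    c=load(n);P=cloud(c).reshape(-1,3);P=P[c['depth'].reshape(-1)>0]
    for k in range(4):
        a=np.radians(179.5+90*k);u=np.array([np.cos(a),np.sin(a)]);d=P[:,:2]-[.6205,-.052]
        m=(d@u>.04)&(d@u<.12)&(abs(d@[-u[1],u[0]])<.009)&(P[:,2]>.195)&(P[:,2]<.27)
        print(n,k,m.sum(),np.percentile(P[m][:,2],[5,50,75,90,95]).round(4))
E
```

```text
t 11.2 p [ 0.4565 -0.2875  0.3179] F [0.2134 0.3669 0.6131] M [ 0.1055  0.0268 -0.0243] open 0.9869973478022811
slide cur [-29.7   5.6 116.2] slide in target frame [-22.1   6.  117.9] twist [ 0.0047 -0.065  -0.005 ]
side6 0 123 [0.2208 0.233  0.2394 0.241  0.242 ]
side6 1 47 [0.2168 0.2345 0.2376 0.2384 0.2388]
side6 2 109 [0.2162 0.2286 0.2345 0.2361 0.2369]
side6 3 62 [0.2182 0.234  0.2366 0.2379 0.2386]
top6 0 75 [0.2383 0.2434 0.2456 0.2473 0.2481]
top6 1 112 [0.2175 0.2367 0.2399 0.2419 0.243 ]
top6 2 69 [0.2322 0.2384 0.24   0.2416 0.2427]
top6 3 113 [0.2185 0.2364 0.2393 0.2415 0.243 ]
```

Call:
carry_out --grip '[1,1,1,1,1]' --slide '[[0,0,0],[0,0,0],[-22,6,0],[0,0,35],[0,0,30]]' --twist '[[0,-0.033,0],[0,-0.033,0],[0,0,0],[0,0,0],[0,0,0]]'

```text
time_s: 11.7
position: [0.4377, -0.2857, 0.2566]
tcp_rot: [[0.896, -0.444, 0.006], [-0.444, -0.896, -0.013], [0.011, 0.009, -1.0]]
force: [-0.8, 0.8, -0.3]
opening: 1.0
```

```bash
python3 goto.py .434 -.283 .117 -116.5; python3 ang.py 7 179
```

```text
t 11.7 p [ 0.4377 -0.2857  0.2566] F [-0.79    0.7948 -0.2714] M [ 0.0977  0.026  -0.0341] open 0.9996853079064686
slide cur [ -6.1  -2.  139.5] slide in target frame [ -4.5  -0.8 139.6] twist [ 0.0089 -0.0112  0.0026]
top (np.float64(179.54933327840135), np.int64(362), [(0, np.int64(80), np.float64(0.4)), (1, np.int64(102), np.float64(0.7)), (2, np.int64(73), np.float64(-0.2)), (3, np.int64(107), np.float64(-0.5))])
side (np.float64(179.705352561366), np.int64(255), [(0, np.int64(101), np.float64(0.1)), (1, np.int64(35), np.float64(-1.1)), (2, np.int64(74), np.float64(0.1)), (3, np.int64(45), np.float64(0.8))])
```

View pics/z7.png

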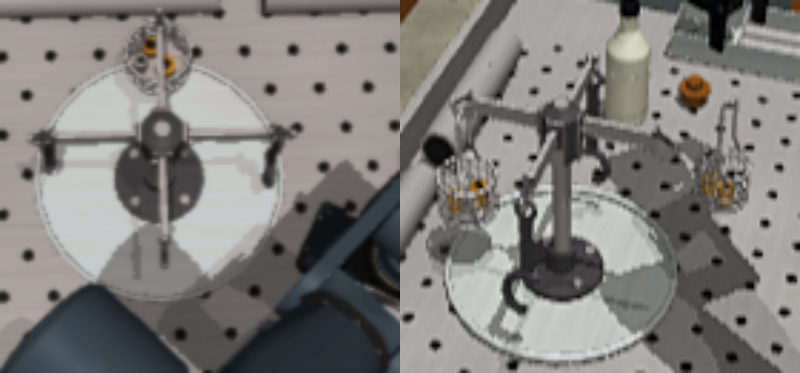

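Call:
carry_out --grip '[1,1,1,1,1]' --slide '[[-4,-1,25],[-1,0,25],[0,0,25],[0,0,0],[0,0,0]]' --twist '[[0.009,-0.011,0],[0,0,0],[0,0,0],[0,0,0],[0,0,0]]'

```text
time_s: 12.3
position: [0.4361, -0.2842, 0.1831]
tcp_rot: [[0.898, -0.441, 0.002], [-0.441, -0.898, -0.0], [0.002, -0.0, -1.0]]
force: [0.7, 0.4, 0.3]
opening: 1.0
```

```bash
python3 goto.py .434 -.283 .117 -116.5; python3 - <<'E'
from h import *
c=snap('side','s8')
cv2.imwrite('pics/s8z.png',cv2.resize(c['color'][130:220,230:350,::-1],None,fx=6,fy=6,interpolation=cv2.INTER_CUBIC))
E
```

```text
t 12.3 p [ 0.4361 -0.2842  0.1831] F [0.741  0.4234 0.3309] M [0.0031 0.0141 0.0514] open 0.9995365788819468
slide cur [-2.5 -0.1 66.1] slide in target frame [-2.4 -0.1 66.1] twist [-0.0003 -0.0016  0.0062]
```

View pics/s8z.png

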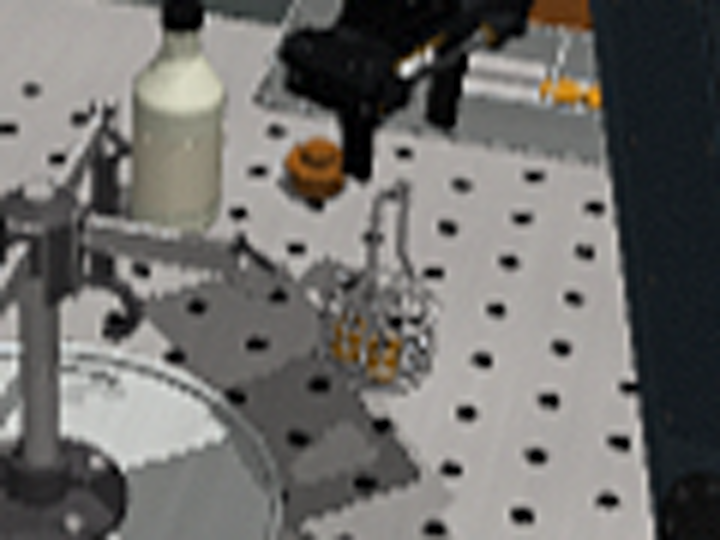

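Call:
carry_out --grip '[1,1,1,1,1]' --slide '[[-2,0,20],[0,0,18],[0,0,16],[0,0,10],[0,0,2]]' --twist '[[0,0,0.006],[0,0,0],[0,0,0],[0,0,0],[0,0,0]]'

```text
time_s: 12.85
position: [0.441, -0.2892, 0.1249]
tcp_rot: [[0.896, -0.445, 0.016], [-0.444, -0.896, -0.015], [0.021, 0.006, -1.0]]
force: [0.2, -0.4, 1.0]
opening: 1.0
```

```bash
python3 goto.py .434 -.283 .117 -116.5; python3 - <<'E'
from h import *
c=snap('side','s9')
cv2.imwrite('pics/s9z.png',cv2.resize(c['color'][130:220,230:350,::-1],None,fx=6,fy=6,interpolation=cv2.INTER_CUBIC))
E
```

```text
t 12.85 p [ 0.441  -0.2892  0.1249] F [ 0.2237 -0.4001  1.0091] M [0.0472 0.023  0.0061] open 1.00027323008128
slide cur [-9.2 -2.5  7.7] slide in target frame [-9.  -2.5  7.9] twist [ 0.0065 -0.0214  0.0017]
```

View pics/s9z.png

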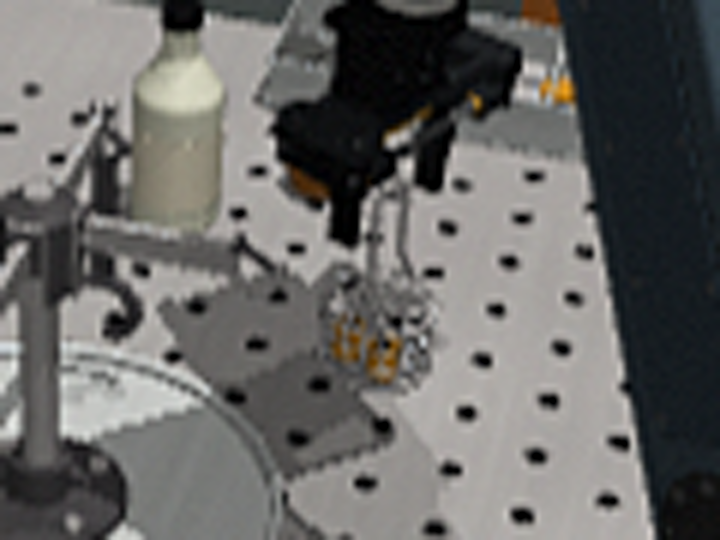

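Call:
carry_out --grip '[1,1,1,1,1]' --slide '[[-9,-2,6],[0,0,0],[0,0,0],[0,0,0],[0,0,0]]' --twist '[[0.006,-0.021,0],[0,0,0],[0,0,0],[0,0,0],[0,0,0]]'

```text
time_s: 13.4
position: [0.4349, -0.2846, 0.1212]
tcp_rot: [[0.896, -0.444, 0.003], [-0.444, -0.896, -0.004], [0.004, 0.002, -1.0]]
force: [-0.2, 0.3, 0.0]
opening: 0.999
```

```bash
python3 goto.py .434 -.283 .117 -116.5
```

```text
t 13.4 p [ 0.4349 -0.2846  0.1212] F [-0.1863  0.2816  0.0277] M [ 0.0816  0.0078 -0.0384] open 0.9991866906569574
slide cur [-1.5 -1.   4.2] slide in target frame [-1.5 -1.   4.2] twist [ 0.0018 -0.0042  0.0019]
```

Call:
carry_out --grip '[1,1,-1,-1,-1,-1,-1,-1,-1]' --slide '[[-1,-1,4],[0,0,1],[0,0,0],[0,0,0],[0,0,0],[0,0,0],[0,0,0],[0,0,0],[0,0,0]]' --twist '[[0,-0.004,0],[0,0,0],[0,0,0],[0,0,0],[0,0,0],[0,0,0],[0,0,0],[0,0,0],[0,0,0]]'

```text
time_s: 14.3
position: [0.4346, -0.283, 0.1159]
tcp_rot: [[0.896, -0.445, -0.001], [-0.445, -0.896, -0.001], [0.0, 0.001, -1.0]]
force: [0.9, 1.1, 0.1]
opening: 0.475
```

```bash
python3 goto.py .434 -.283 .117 -116.5; python3 - <<'E'
from h import *
c=snap('side','s10')
cv2.imwrite('pics/s10z.png',cv2.resize(c['color'][130:220,230:350,::-1],None,fx=6,fy=6,interpolation=cv2.INTER_CUBIC))
E
```

```text
t 14.3 p [ 0.4346 -0.283   0.1159] F [0.8934 1.1286 0.0759] M [ 0.1923 -0.0692  0.0087] open 0.47512218265310235
slide cur [-0.6  0.3 -1.1] slide in target frame [-0.6  0.3 -1.1] twist [ 0.0014 -0.      0.0016]
```

View pics/s10z.png

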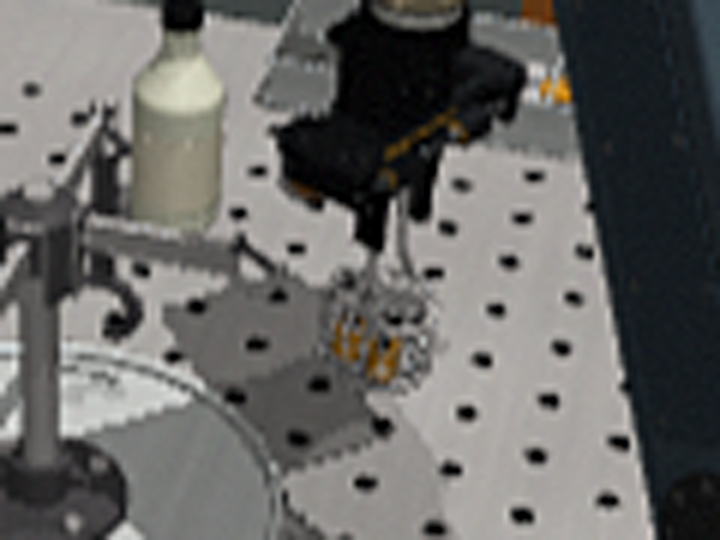

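Call:
carry_out --grip '[-1,-1,-1,-1,-1,-1,-1,-1,-1,-1]' --slide '[[0,0,-5],[0,0,-12],[0,0,-20],[0,0,-22],[0,0,-22],[0,0,-20],[0,0,-12],[0,0,-5],[0,0,0],[0,0,0]]' --twist '[[0,0,0],[0,0,0],[0,0,0],[0,0,0],[0,0,0],[0,0,0],[0,0,0],[0,0,0],[0,0,0],[0,0,0]]'

```text
time_s: 15.35
position: [0.4304, -0.2794, 0.2389]
tcp_rot: [[0.896, -0.444, -0.01], [-0.444, -0.896, 0.006], [-0.011, -0.001, -1.0]]
force: [-0.4, -0.5, -4.7]
opening: 0.479
```

```bash
python3 goto.py .477 -.053 .235 -90; python3 - <<'E'
from h import *
c=snap('side','s11')
cv2.imwrite('pics/s11z.png',cv2.resize(c['color'][100:220,210:370,::-1],None,fx=5,fy=5,interpolation=cv2.INTER_CUBIC))
E
```

```text
t 15.35 p [ 0.4304 -0.2794  0.2389] F [-0.4259 -0.532  -4.7206] M [ 0.0613  0.0021 -0.033 ] open 0.4785663024440814
slide cur [ -58.8 -223.5    4.8] slide in target frame [  46.6 -226.4    3.9] twist [-0.0034  0.011  -0.4602]
```

View pics/s11z.png

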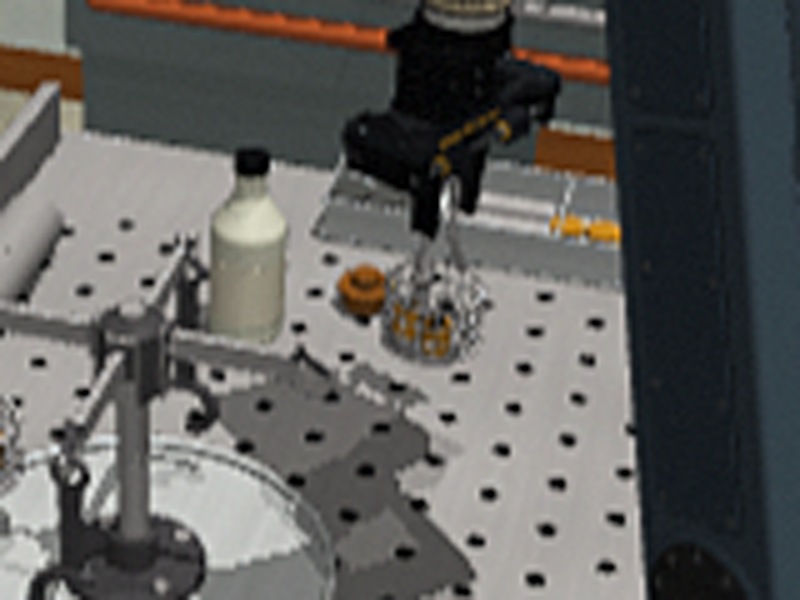

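Call:
carry_out --grip '[-1,-1,-1,-1,-1,-1,-1,-1,-1]' --slide '[[0,0,0],[0,0,0],[0,0,0],[0,0,0],[0,0,0],[0,0,0],[0,-8,0],[0,-16,0],[0,-22,0]]' --twist '[[0,0.01,-0.06],[0,0,-0.1],[0,0,-0.1],[0,0,-0.08],[0,0,-0.06],[0,0,-0.03],[0,0,0],[0,0,0],[0,0,0]]'

```text
time_s: 16.3
position: [0.4272, -0.2296, 0.2309]
tcp_rot: [[1.0, -0.018, -0.013], [-0.018, -1.0, 0.014], [-0.014, -0.014, -1.0]]
force: [0.6, 0.2, -4.7]
opening: 0.478
```

Call:
carry_out --grip '[-1,-1,-1,-1,-1,-1,-1,-1,-1]' --slide '[[0,-25,0],[0,-25,0],[0,-25,0],[0,-25,0],[0,-22,0],[0,-15,0],[0,-8,0],[0,0,0],[0,0,0]]' --twist '[[0,0,0],[0,0,0],[0,0,0],[0,0,0],[0,0,0],[0,0,0],[0,0,0],[0,0,0],[0,0,0]]'

```text
time_s: 17.2
position: [0.4226, -0.0648, 0.2314]
tcp_rot: [[1.0, -0.017, -0.023], [-0.016, -1.0, 0.024], [-0.023, -0.023, -0.999]]
force: [-0.5, -0.7, -4.4]
opening: 0.477
```

```bash
python3 goto.py .477 -.051 .240 -90
```

```text
t 17.2 p [ 0.4226 -0.0648  0.2314] F [-0.4798 -0.7291 -4.3895] M [-0.0716 -0.0489  0.0086] open 0.47653298258444066
slide cur [ 54.  -14.9  -9.6] slide in target frame [ 54.4 -13.8  -8.6] twist [-0.0235  0.0231 -0.0163]
```

Call:
carry_out --grip '[-1,-1,-1,-1,-1]' --slide '[[0,-6,-5],[0,-8,-6],[0,0,0],[0,0,0],[0,0,0]]' --twist '[[-0.012,0.012,-0.008],[-0.012,0.012,-0.008],[0,0,0],[0,0,0],[0,0,0]]'

```text
time_s: 17.7
position: [0.4233, -0.0516, 0.2439]
tcp_rot: [[1.0, -0.002, 0.004], [-0.002, -1.0, -0.004], [0.004, 0.004, -1.0]]
force: [0.4, 0.4, -4.3]
opening: 0.477
```

```bash
python3 goto.py .477 -.051 .240 -90; python3 - <<'E'
from h import *
c=snap('side','s12');snap('top','t12')
cv2.imwrite('pics/s12z.png',cv2.resize(c['color'][110:220,210:370,::-1],None,fx=5,fy=5,interpolation=cv2.INTER_CUBIC))
E
```

```text
t 17.7 p [ 0.4233 -0.0516  0.2439] F [ 0.3872  0.4197 -4.2596] M [ 0.0425 -0.0026 -0.0071] open 0.4766958945324223
slide cur [53.7 -0.7  4.2] slide in target frame [53.7 -0.6  3.9] twist [ 0.0035 -0.0041 -0.002 ]
```

View pics/s12z.png

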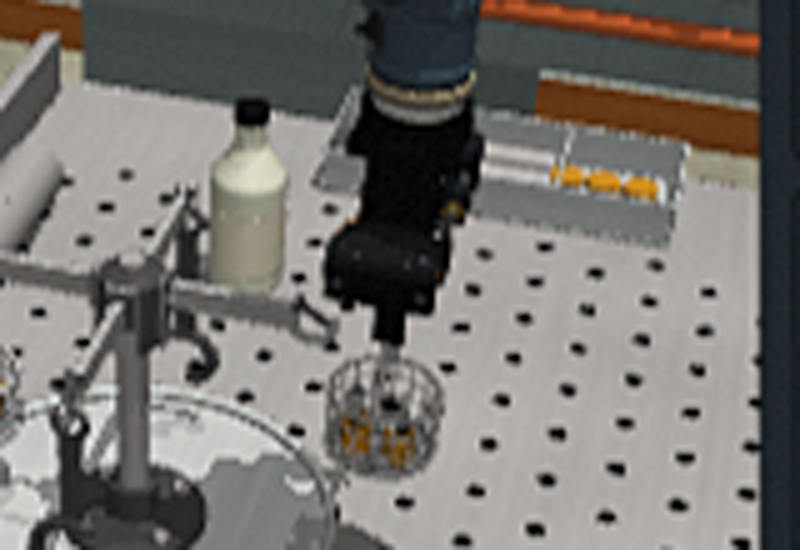

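```bash
python3 - <<'E'
from h import *
c=load('s12')
f=10;u0,v0=258,160
im=cv2.resize(c['color'][160:215,258:338,::-1],None,fx=f,fy=f,interpolation=cv2.INTER_CUBIC)
im2=im.copy()
for h,col in((0,(0,0,255)),(5,(0,255,0)),(10,(255,0,0))):
    H=h/1000; X=lambda r,z:np.array([.6205-r,-.051,z+H])
    pts=[X(.130,.240),X(.130,.219),X(.131,.2155-.004),X(.149,.2155-.004),X(.154,.219),X(.154,.2325)]
    # shank centreline r~.126 ; tip .154
    pts=[X(.126,.245),X(.126,.219),X(.130,.211),X(.150,.211),X(.154,.217),X(.154,.2325)]
    q=(proj(c,np.array(pts))-[u0,v0]+.5)*f
    cv2.polylines(im2,[q.astype(np.int32)],False,col,1)
cv2.imwrite('pics/s12h.png',im2)
E
```

```text
(no output)
```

View pics/s12h.png

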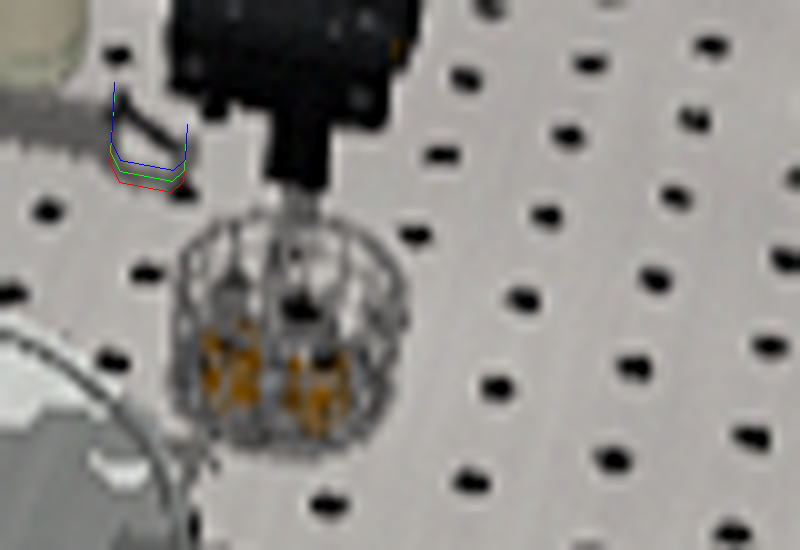

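```bash
python3 - <<'E'
from h import *
for n,(u0,v0,w,h) in {'s12':(245,150,80,60),'side7':(245,150,80,60)}.items():
    c=load(n);f=10
    im=cv2.resize(c['color'][v0:v0+h,u0:u0+w,::-1],None,fx=f,fy=f,interpolation=cv2.INTER_CUBIC)
    H=.005
    X=lambda r,z:np.array([.6205-r,-.051,z+H])
    def pl(P,col):
        q=(proj(c,np.array(P))-[u0,v0]+.5)*f; cv2.polylines(im,[q.astype(np.int32)],False,col,1)
    if n=='side7': pl([X(.126,.245),X(.126,.219),X(.130,.211),X(.150,.211),X(.154,.217),X(.154,.2325)],(0,255,0))
    else:
        for s in(-1,1): pl([(.4233,-.0516+s*.018,.19),(.4233,-.0516+s*.018,.228)],(0,255,0))
        a=np.linspace(0,2*np.pi,60)
        b=.2439+.034-.150
        for z in(b,b+.055): pl([(.4233+.043*np.cos(t),-.0516+.043*np.sin(t),z) for t in a],(0,255,0))
    cv2.imwrite('pics/%s_o.png'%n,im)
E
```

```text
(no output)
```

View pics/s12_o.png

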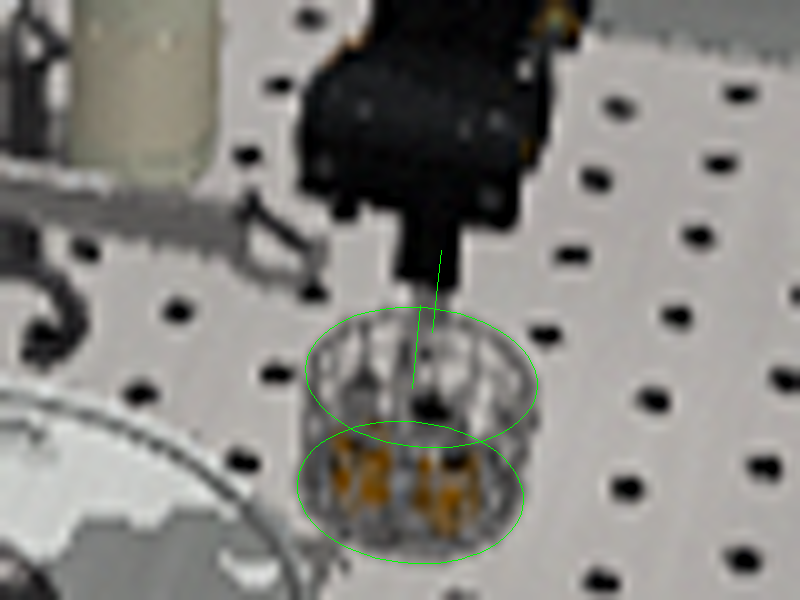

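View pics/side7_o.png

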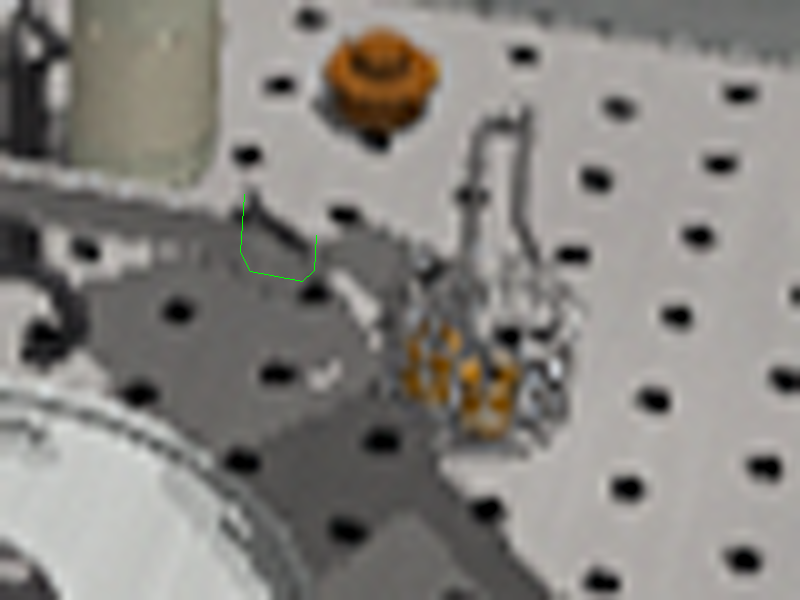

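Call:
carry_out --grip '[-1,-1,-1,-1,-1,-1,-1,-1]' --slide '[[6,0,0],[12,0,0],[12,0,0],[10,0,0],[6,0,0],[3,0,0],[0,0,0],[0,0,0]]' --twist '[[0.003,-0.004,0],[0,0,0],[0,0,0],[0,0,0],[0,0,0],[0,0,0],[0,0,0],[0,0,0]]'

```text
time_s: 18.6
position: [0.4783, -0.0526, 0.2426]
tcp_rot: [[1.0, -0.003, -0.001], [-0.003, -1.0, 0.0], [-0.001, -0.0, -1.0]]
force: [0.7, 0.3, -5.0]
opening: 0.475
```

```bash
python3 goto.py .477 -.051 .225 -90
```

```text
t 18.6 p [ 0.4783 -0.0526  0.2426] F [ 0.7058  0.333  -4.98  ] M [0.0092 0.0441 0.0378] open 0.47526541699659913
slide cur [-1.3 -1.6 17.6] slide in target frame [-1.3 -1.6 17.6] twist [-0.0001  0.0009 -0.003 ]
```

Call:
carry_out --grip '[-1,-1,-1,-1,-1,-1]' --slide '[[-1,-2,4],[0,0,4],[0,0,4],[0,0,3],[0,0,0],[0,0,0]]' --twist '[[0,0,0],[0,0,0],[0,0,0],[0,0,0],[0,0,0],[0,0,0]]'

```text
time_s: 19.2
position: [0.4751, -0.0499, 0.2259]
tcp_rot: [[1.0, -0.003, -0.004], [-0.003, -1.0, 0.001], [-0.004, -0.001, -1.0]]
force: [-0.7, -0.2, -5.0]
opening: 0.474
```

```bash
python3 goto.py .477 -.051 .21 -90; python3 - <<'E'
from h import *
for n,(u0,v0,w,h) in {'side':(235,140,80,60)}.items():
    c=snap(n,n+'13');f=10
    im=cv2.resize(c['color'][v0:v0+h,u0:u0+w,::-1],None,fx=f,fy=f,interpolation=cv2.INTER_CUBIC)
    cv2.imwrite('pics/%s13_o.png'%n,im)
E
```

```text
t 19.2 p [ 0.4751 -0.0499  0.2259] F [-0.6813 -0.2026 -5.0006] M [ 0.0259 -0.0122 -0.0207] open 0.4740495325049902
slide cur [ 1.9  1.1 15.9] slide in target frame [ 1.9  1.1 15.9] twist [-0.0009  0.0036 -0.0033]
```

View pics/side13_o.png

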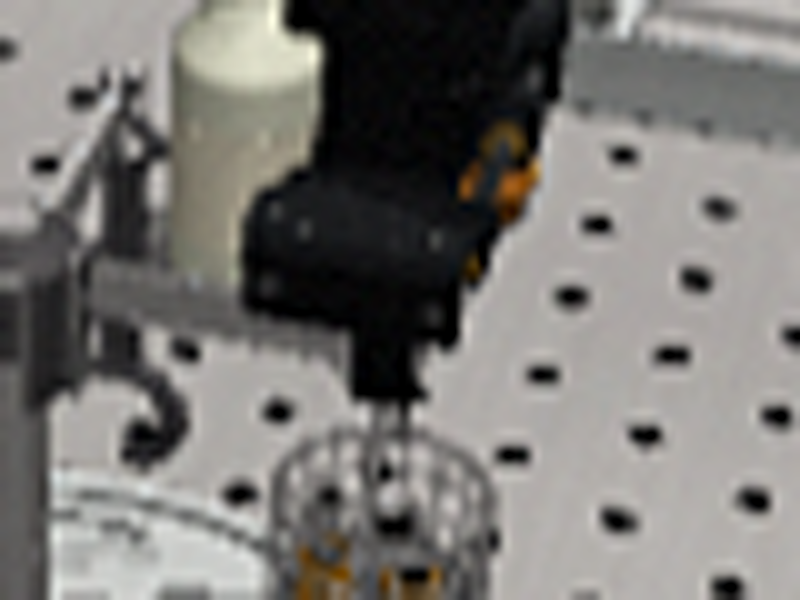

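Call:
carry_out --grip '[-1,-1,-1,-1,-1,-1]' --slide '[[1,1,3],[0,0,3],[0,0,3],[0,0,2],[0,0,0],[0,0,0]]' --twist '[[0,0.004,0],[0,0,0],[0,0,0],[0,0,0],[0,0,0],[0,0,0]]'

```text
time_s: 19.85
position: [0.4766, -0.0512, 0.2142]
tcp_rot: [[1.0, -0.003, 0.002], [-0.003, -1.0, 0.001], [0.002, -0.001, -1.0]]
force: [-1.0, -0.1, -4.7]
opening: 0.476
```

```bash
python3 goto.py .477 -.051 .19 -90
```

```text
t 19.85 p [ 0.4766 -0.0512  0.2142] F [-1.0318 -0.0796 -4.6595] M [0.0314 0.015  0.0131] open 0.4755167018335452
slide cur [ 0.3 -0.2 24.2] slide in target frame [ 0.4 -0.2 24.2] twist [-0.0006 -0.0016 -0.0034]
```

Contact should come soon, so I'll go in small steps.

Call:
carry_out --grip '[-1,-1,-1,-1]' --slide '[[0,0,2],[0,0,2],[0,0,1],[0,0,0]]' --twist '[[0,0,0],[0,0,0],[0,0,0],[0,0,0]]'

```text
time_s: 20.25
position: [0.4768, -0.0513, 0.2089]
tcp_rot: [[1.0, -0.003, 0.002], [-0.003, -1.0, 0.0], [0.002, -0.0, -1.0]]
force: [-0.1, -0.3, -4.0]
opening: 0.476
```

Call:
carry_out --grip '[-1,-1,-1]' --slide '[[0,0,2],[0,0,2],[0,0,0]]' --twist '[[0,0,0],[0,0,0],[0,0,0]]'

```text
time_s: 20.55
position: [0.4769, -0.0514, 0.2049]
tcp_rot: [[1.0, -0.003, 0.002], [-0.003, -1.0, 0.0], [0.002, -0.0, -1.0]]
force: [-0.2, 0.9, -2.9]
opening: 0.471
```

Call:
carry_out --grip '[-1,-1]' --slide '[[0,0,2],[0,0,1]]' --twist '[[0,0,0],[0,0,0]]'

```text
time_s: 20.75
position: [0.4774, -0.0515, 0.2026]
tcp_rot: [[1.0, -0.003, 0.004], [-0.003, -1.0, -0.0], [0.004, 0.0, -1.0]]
force: [-1.6, 0.6, 0.5]
opening: 0.481
```

Call:
carry_out --grip '[-1,-1]' --slide '[[0,0,2],[0,0,2]]' --twist '[[0,0,0],[0,0,0]]'

```text
time_s: 20.95
position: [0.4777, -0.0517, 0.1995]
tcp_rot: [[1.0, -0.003, 0.005], [-0.003, -1.0, -0.001], [0.005, 0.001, -1.0]]
force: [-2.3, 0.8, 3.9]
opening: 0.475
```

Call:
carry_out --grip '[-1,-1]' --slide '[[0,0,2],[0,0,2]]' --twist '[[0,0,0],[0,0,0]]'

```text
time_s: 21.15
position: [0.4773, -0.0518, 0.196]
tcp_rot: [[1.0, -0.003, 0.005], [-0.003, -1.0, -0.002], [0.005, 0.002, -1.0]]
force: [-2.3, -0.1, 5.7]
opening: 0.476
```

Call:
carry_out --grip '[-1,-1]' --slide '[[0,0,2],[0,0,2]]' --twist '[[0,0,0],[0,0,0]]'

```text
time_s: 21.35
position: [0.4771, -0.052, 0.1925]
tcp_rot: [[1.0, -0.002, 0.004], [-0.002, -1.0, -0.002], [0.004, 0.002, -1.0]]
force: [-5.9, -0.1, 3.4]
opening: 0.477
```

Call:
carry_out --grip '[-1,-1]' --slide '[[0,0,1],[0,0,1]]' --twist '[[0,0,0],[0,0,0]]'

```text
time_s: 21.55
position: [0.4748, -0.0514, 0.189]
tcp_rot: [[1.0, -0.002, -0.001], [-0.002, -1.0, -0.001], [-0.001, 0.001, -1.0]]
force: [3.0, 0.3, 0.5]
opening: 0.476
```

Call:
carry_out --grip '[-1,-1]' --slide '[[0,0,1],[0,0,1]]' --twist '[[0,0,0],[0,0,0]]'

```text
time_s: 21.75
position: [0.4762, -0.0516, 0.1873]
tcp_rot: [[1.0, -0.003, 0.002], [-0.003, -1.0, -0.001], [0.002, 0.001, -1.0]]
force: [-5.1, 0.9, 14.0]
opening: 0.479
```

Call:
carry_out --grip '[-1,-1,-1]' --slide '[[0,0,-1],[0,0,-1],[0,0,0]]' --twist '[[0,0,0],[0,0,0],[0,0,0]]'

```text
time_s: 22.05
position: [0.4761, -0.0515, 0.1883]
tcp_rot: [[1.0, -0.003, 0.001], [-0.003, -1.0, -0.001], [0.001, 0.001, -1.0]]
force: [-0.4, -0.2, -3.9]
opening: 0.478
```

Call:
carry_out --grip '[-1,-1]' --slide '[[0,0,-2],[0,0,-1]]' --twist '[[0,0,0],[0,0,0]]'

```text
time_s: 22.25
position: [0.4755, -0.0513, 0.1905]
tcp_rot: [[1.0, -0.003, -0.001], [-0.003, -1.0, 0.0], [-0.001, -0.0, -1.0]]
force: [0.8, -0.1, -5.1]
opening: 0.478
```

Call:
carry_out --grip '[-1,-1]' --slide '[[0,0,-1],[0,0,-1]]' --twist '[[0,0,0],[0,0,0]]'

```text
time_s: 22.45
position: [0.4753, -0.0512, 0.1924]
tcp_rot: [[1.0, -0.003, -0.002], [-0.003, -1.0, 0.0], [-0.002, -0.0, -1.0]]
force: [0.3, -0.2, -5.5]
opening: 0.477
```

Call:
carry_out --grip '[-1,-1]' --slide '[[0,0,-1],[0,0,-1]]' --twist '[[0,0,0],[0,0,0]]'

```text
time_s: 22.65
position: [0.4753, -0.0512, 0.1945]
tcp_rot: [[1.0, -0.003, -0.002], [-0.003, -1.0, 0.0], [-0.002, -0.0, -1.0]]
force: [0.2, 0.4, -7.0]
opening: 0.474
```

Call:
carry_out --grip '[-1,-1,-1,-1]' --slide '[[0,0,2],[0,0,2],[0,0,2],[0,0,0]]' --twist '[[0,0,0],[0,0,0],[0,0,0],[0,0,0]]'

```text
time_s: 23.05
position: [0.4758, -0.0513, 0.1883]
tcp_rot: [[1.0, -0.003, -0.0], [-0.003, -1.0, 0.0], [-0.0, -0.0, -1.0]]
force: [0.5, 0.6, -4.1]
opening: 0.478
```

Call:
carry_out --grip '[-1,-1]' --slide '[[0,0,0.7],[0,0,0]]' --twist '[[0,0,0],[0,0,0]]'

```text
time_s: 23.25
position: [0.476, -0.0513, 0.188]
tcp_rot: [[1.0, -0.003, 0.0], [-0.003, -1.0, -0.0], [0.0, 0.0, -1.0]]
force: [0.1, 0.8, -2.6]
opening: 0.478
```

Call:
carry_out --grip '[-1,-1]' --slide '[[0,0,0.8],[0,0,0.2]]' --twist '[[0,0,0],[0,0,0]]'

```text
time_s: 23.45
position: [0.4761, -0.0514, 0.1878]
tcp_rot: [[1.0, -0.003, 0.001], [-0.003, -1.0, -0.0], [0.001, 0.0, -1.0]]
force: [-1.0, 0.5, -1.1]
opening: 0.475
```

Bowl is carrying most of the weight. Releasing.

Call:
carry_out --grip '[-0.02,0.05,0.2,0.4,0.6,0.8,1,1,1]' --slide '[[0,0,0],[0,0,0],[0,0,0],[0,0,0],[0,0,0],[0,0,0],[0,0,0],[0,0,0],[0,0,0]]' --twist '[[0,0,0],[0,0,0],[0,0,0],[0,0,0],[0,0,0],[0,0,0],[0,0,0],[0,0,0],[0,0,0]]'

```text
time_s: 24.35
position: [0.4781, -0.0522, 0.1887]
tcp_rot: [[1.0, -0.003, 0.005], [-0.003, -1.0, -0.002], [0.005, 0.002, -1.0]]
force: [0.1, 0.3, 0.3]
opening: 0.979
```

Call:
carry_out --grip '[1,1,1,1,1,1]' --slide '[[0,0,-5],[0,0,-12],[0,0,-20],[0,0,-30],[0,0,-30],[0,0,-20]]' --twist '[[0,0,0],[0,0,0],[0,0,0],[0,0,0],[0,0,0],[0,0,0]]'

```text
time_s: 24.95
position: [0.475, -0.0512, 0.3079]
tcp_rot: [[1.0, -0.003, -0.003], [-0.003, -1.0, 0.001], [-0.003, -0.001, -1.0]]
force: [0.5, -0.3, 0.9]
opening: 1.0
```

Call:
carry_out --grip '[1,1,1,1,1,1,1,1,1]' --slide '[[-10,20,0],[0,40,0],[0,40,0],[0,40,0],[0,40,0],[0,30,0],[0,0,0],[0,0,0],[0,0,0]]' --twist '[[0,0,0],[0,0,0],[0,0,0],[0,0,0],[0,0,0],[0,0,0],[0,0,0],[0,0,0],[0,0,0]]'

```text
time_s: 25.85
position: [0.4663, -0.2681, 0.3163]
tcp_rot: [[1.0, 0.001, 0.01], [0.001, -1.0, -0.004], [0.01, 0.004, -1.0]]
force: [0.0, -0.6, -0.2]
opening: 1.001
```

```bash
python3 ang.py 14 179.5; python3 - <<'E'
from h import *
c=load('side14');f=10
u0,v0,w,h=235,140,80,60
cv2.imwrite('pics/side14_o.png',cv2.resize(c['color'][v0:v0+h,u0:u0+w,::-1],None,fx=f,fy=f,interpolation=cv2.INTER_CUBIC))
E
```

```text
top (np.float64(179.56329904180245), np.int64(364), [(0, np.int64(83), np.float64(0.4)), (1, np.int64(102), np.float64(0.8)), (2, np.int64(72), np.float64(-0.2)), (3, np.int64(107), np.float64(-0.5))])
side (np.float64(179.63411670932783), np.int64(251), [(0, np.int64(97), np.float64(-0.0)), (1, np.int64(34), np.float64(-0.9)), (2, np.int64(71), np.float64(-0.3)), (3, np.int64(49), np.float64(0.8))])
```

View pics/side14_o.png

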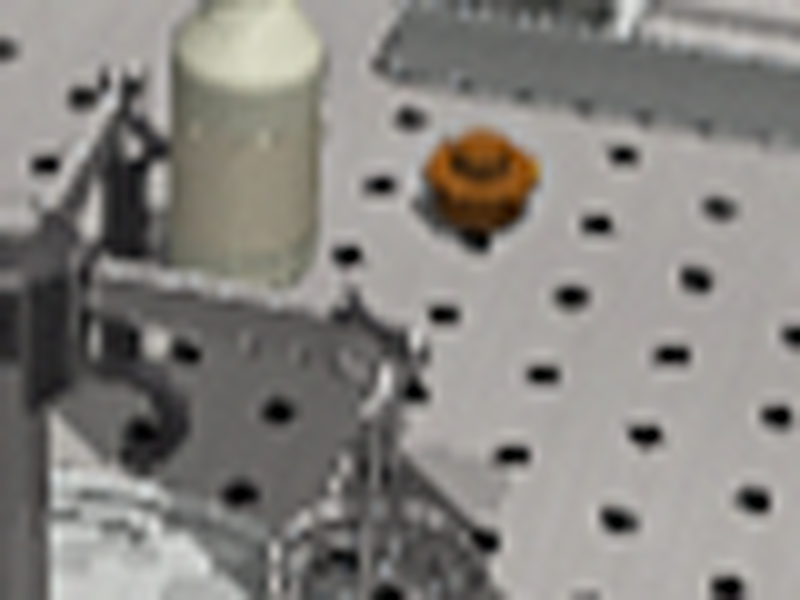

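View pics/top14.png

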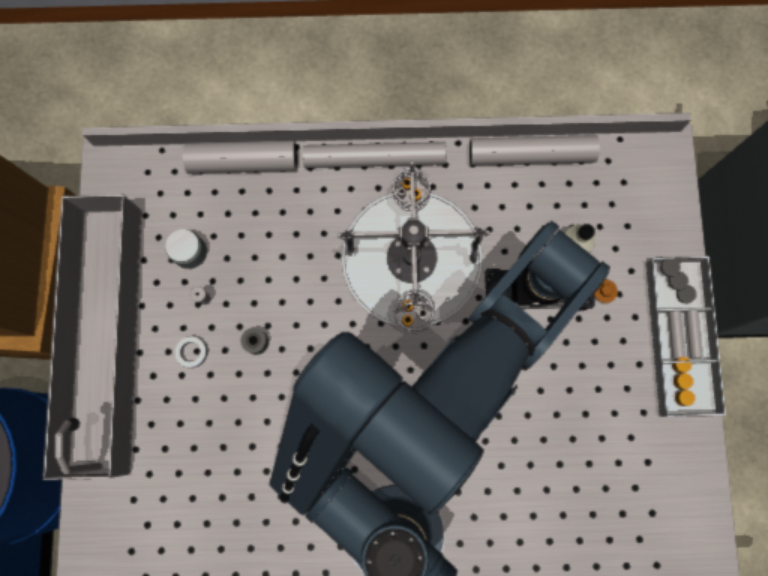

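In the side view the latch runs unbroken from (350,300) to the hook tip at (415,350). The bail bar lies under it near (385,375) and the basket hangs upright. The top view shows the basket at the front at (412,310), with the other things where they were.

Call:
carry_out --grip '[1,1,1,1,1,1,1,1,1,1]' --slide '[[0,0,0],[0,0,0],[0,0,0],[0,0,0],[0,0,0],[0,0,0],[0,0,0],[0,0,0],[0,0,0],[0,0,0]]' --twist '[[0,0,0],[0,0,0],[0,0,0],[0,0,0],[0,0,0],[0,0,0],[0,0,0],[0,0,0],[0,0,0],[0,0,0]]'

```text
time_s: 26.95
position: [0.4667, -0.2641, 0.3168]
tcp_rot: [[1.0, 0.006, 0.01], [0.006, -1.0, -0.004], [0.01, 0.004, -1.0]]
force: [-0.2, -0.2, 0.3]
opening: 0.998
```

```bash
python3 ang.py 15 179.5; python3 -c "
from rig import bot
print(bot.read_state()['force']);print(bot.hand_in())"
```

```text
top (np.float64(179.58066092613674), np.int64(363), [(0, np.int64(80), np.float64(0.4)), (1, np.int64(102), np.float64(0.7)), (2, np.int64(73), np.float64(-0.2)), (3, np.int64(108), np.float64(-0.5))])
side (np.float64(179.49030096017108), np.int64(256), [(0, np.int64(101), np.float64(-0.2)), (1, np.int64(34), np.float64(-0.6)), (2, np.int64(74), np.float64(-0.3)), (3, np.int64(47), np.float64(1.1))])
[ 0.01276946 -0.66957635 -1.29723444]
the job is handed in; nothing more can be done
None
```

The basket is hanging on the formerly empty hook, which now faces the robot, and the latch is shut over its cross bar. I handed the job in at about 27 s.

- **Turning the rack:** I pushed one arm slowly with the shut fingertips until the empty hook was about 0.5° from the front. It stayed there in the last pictures. The tool tilted and rode up during the first push, so I stopped and corrected it.
- **Pressing past the latch:** The latch took about 10 N net of the basket's weight. The force then dropped and rose sharply to about 19 N net at the bowl.
- **Latch check:** Before letting go I lifted the basket gently. After about 7 mm the latch resisted with about 2 N, so it is holding the bar. I then lowered the bar back into the bowl and released it.
- **Last look:** The side picture shows the latch over the bar and the basket upright. The end plug, degreaser and other bench items look unmoved, judged by eye only. The tool was clear of everything.
- **Disagreement:** The two cameras differed by about 5 mm in y, so I used the mean. This was well within the fit.

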